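Put the reagent bottles back in their own holders

TASK

The three white reagent bottles on the bench stand in one another's holders. Change them round so that each ends standing flat inside the holder of its own outline: the round bottle in the ring, the square bottle in the square frame, the oblong bottle in the oblong frame; the bare steel disc is free for parking a bottle on the way. Keep the bottles upright, set them down without dropping them, and leave the beaker, the petri dish and the slide box standing where they are.

Things in the scene. Friction and masses are not known exactly. Their poses are not given: they have to be found in the camera images.
- square_bottle: white plastic bottle, square body 44 x 44 mm and 72 mm tall, neck and round grey screw cap (30 mm across) bring it to 91 mm; 0.10 to 0.20 kg. Origin at the centre of its underside; z up, x and y square to its flat sides. Starts in the ring holder, at any turn up to 30 degrees
- round_bottle: white plastic bottle, round body 48 mm in diameter, straight side up to 70 mm, sloping shoulder, grey screw cap (30 mm across), 99 mm tall in all; 0.10 to 0.21 kg. Origin at the centre of its underside; z up. Starts in the oblong holder
- oblong_bottle: white plastic bottle, oblong body 56 mm (along its x) by 32 mm (along its y), 66 mm tall, with its grey screw cap (30 mm across) 85 mm; 0.08 to 0.17 kg. Origin at the centre of its underside; z up. Starts in the square holder, its sides roughly parallel to the frame's
- ring_holder: fixed grey plastic holder, round: inside diameter 72 mm, outside 80 mm, floor 4 mm thick, rim 12 mm above the bench (8 mm above the floor). Place of the round bottle. Origin at the centre of its underside on the bench
- square_holder: fixed grey plastic holder, square: inside 64 x 64 mm, outside 72 x 72 mm, floor 4 mm thick, rim 12 mm above the bench (8 mm above the floor). Place of the square bottle, which fits only with its sides turned roughly parallel to the frame's. Origin at the centre of its underside; x and y square to the frame's sides
- oblong_holder: fixed grey plastic holder, oblong: inside 76 mm (along its x) by 52 mm (along its y), outside 84 x 60 mm, floor 4 mm thick, rim 12 mm above the bench (8 mm above the floor). Place of the oblong bottle, long side along the long side. Origin at the centre of its underside
- parking_disc: fixed bare disc of steel, flat, 96 mm in diameter, 4 mm thick, no rim, empty: the free spot. Origin at the centre of its underside on the bench
- beaker: loose glass beaker, open, 48 mm across the rim, 55 mm tall, not to be moved. Origin at the centre of its underside
- dish: loose petri dish of clear plastic with a yellowish filling, 62 mm in diameter, 17 mm tall, not to be moved. Origin at the centre of its underside
- slide_box: loose blue plastic box for slides, 60 x 36 mm, 35 mm tall, long side along its x, not to be moved. Origin at the centre of its underside
Not all that is in view belongs to the job. What is shaped like the ring_holder but green or turquoise is not meant.

How it is judged:
By the outcome, as a careful person would: the job done as asked, in the order asked, and still so for the second after the job is handed in, with the robot touching nothing.
It also fails if it takes over 112 s, if anything falls off the work surface, if the arm or the gripper's body presses on something with over 40 N, if the wrist force passes 120 N, or if a joint passes its speed limit or range.

ROBOT

A 7-joint arm with a two-finger parallel gripper is mounted at the origin on the work surface. World frame = base frame: x ahead of the robot, y to its left, z up, the work surface at z = 0. Lengths are in m, angles in rad, forces in N, time in s.
With the tool pointing down it reaches from about 0.425 to 0.875 m from the base axis. Payload 4.7 kg.
Tool frame: the origin (TCP) lies midway between the tips of the shut fingers; the grasp point (between the pads) lies ctrl.grasp_offset behind it (ctrl.grasp_offset is the distance from the TCP to the grasp point, in m); z points along the fingers, y is the line along which they close (so a half turn about z gives the same grasp; the last joint's range is limited). The gripper opens to 87 mm and grips with 3 to 60 N. Pads are 19 mm wide; open, the fingers measure 117 mm over their backs; the gripper's body (75 mm by 190 mm) begins 51 mm behind the grasp point.
Start: joints at [-1.257, 0.321, -0.07, 1.45, 0.023, 1.371, -0.057], TCP at [0.192, 0.621, 0.19] pointing down, gripper open.
Joint ranges: [-2.86, 2.86], [-0.3, 2.09], [-1.38, 1.24], [0.06, 2.45], [-1.56, 4.7], [0.09, 2.05], [-2.69, 2.69]. Speed limits (rad/s): [2.57, 2.57, 3.14, 3.14, 3.14, 3.14, 3.14].

INTERFACE

Orientations are given as a rotation vector (axis times angle).
In Python, from bench import ctrl gives the robot as it stands. The module is installed in compiled form; this text tells all that it offers.
- The arm moves only by the tool jog_arm, never from a script. Its argument "moves" is one flat list of numbers, 7 for each row, row after row: the shift along the tool's x, y, z in units of 30 cm (1.0 is 30 cm), then the turn, a rotation vector about the tool's x, y, z in units of 60 degrees (1.0 is 60 degrees), then the gripper's target within -1 to 1 (fully open at 1, half-way at 0, shut at -1). In form: [x, y, z, wx, wy, wz, fingers, x, y, z, wx, wy, wz, fingers, ...]. A call has exactly 8 rows; each row is the pose to reach, as a shift and turn from the pose commanded when the call began, along the tool's axes at that moment; what a row does not reach only later rows make up. A row lasts 1/8 s, in which the tool goes at most 62.5 mm and 10.7 degrees, less where a joint would pass 70% of its speed; a pose out of reach is approached as far as the arm can. A call with a number of a shift or a turn outside -1 to 1 is refused whole. A call with a gripper value outside its range is refused whole. The fingers move at their own pace and stop on an object; "newtons" is the grip in N (left out, the last holds). Time passes only in rows, so rows that repeat a pose let the fingers close, or fill a call up. It gives the time, the measured TCP pose, the force, the opening and the grip force at its end, in the units of the state.
- ctrl.get_state(): the state, without advancing time (a new reading comes with each control period).
- ctrl.get_image(name): name is "scene" or "top" or "wrist"; returns a dict with "pixels" (480x640x3 uint8, red, green, blue), "fx", "fy", "cx", "cy" (pixels), "dist" ([k1, k2, p1, p2, k3] as OpenCV has them; the pictures are not rectified), "xyz" and "rotation" of the camera in the world; the wrist camera has in their place "tool_from_camera" (4x4, takes a point from camera to tool coordinates, whose origin is the TCP and whose axes are the flange's). Camera axes: x right, y up, looking along -z (the intrinsics and any distortion apply to the point x, -y, -z); pixel columns grow to the right and rows downward; lengths in m; the calibration is good to about 2 mm. A picture is of the moment at which its call begins: read the wrist's pose just before it. There is no depth.
- ctrl.close_job(): hands the job in; it is judged then, once.
The state is a dict: "time": time; "joint_positions": joint angles; "qd": joint speeds; "joint_torque": joint torques, N m; "position": TCP position; "tool_rot": TCP orientation; "ft_force": force on the tool from outside, world axes, zero at the start; "torque": the same for the moment, N m; "grip_width": opening from 0.0 (shut) to 1.0 (fully open); "grip_force": force on a finger pad.
Only numpy, scipy, OpenCV 4.12 (cv2) and the standard library are available. Lean on these libraries where they do the work, as an engineer would, in place of code of your own. Each camera call takes 0.05 s, during which the arm holds its last target. There are 200 camera calls.

## Working session

There is one attempt and no reset: what is moved stays moved. The work goes in short steps, Python scripts to look and compute and a tool call to move; the robot and the scene stay as the last step left them, time stands still between calls to the robot, and variables do not carry over. Pictures are saved under pics/ and viewed, at most 14 in all, crops included, and the job is handed in when it is done.

Besides the shell and the picture viewer there is one more tool, called after ">>>" by a JSON object that holds its "api" and its "payload", one argument or row to a line. jog_arm: Moves the arm, as the interface text tells. Its arguments: {"type":"object","properties":{"moves":{"type":"array"},"newtons":{"type":"number"}},"required":["moves"]}

```bash
mkdir -p pics; python3 - <<'E'
from bench import ctrl
import cv2
print(ctrl.get_state(), ctrl.grasp_offset)
for n in ("top","scene"):
    d=ctrl.get_image(n); cv2.imwrite(f"pics/{n}0.png",d["pixels"][:,:,::-1])
    print({k:v for k,v in d.items() if k!="pixels"})
E
```

```text
{'time': 0.0, 'joint_positions': array([-1.25690991,  0.32182408, -0.07010168,  1.45167923,  0.02264968,
        1.37075983, -0.05689578]), 'qd': array([-0.00114225, -0.00123077, -0.00096939, -0.00070759,  0.00098748,
       -0.00017356,  0.00171576]), 'joint_torque': array([-3.92361089e-04, -4.91282845e+01, -4.04031146e-01, -3.12536752e+01,
       -6.39715372e-02,  4.37125191e-02,  1.63965565e-04]), 'position': array([0.19183602, 0.62041581, 0.18935887]), 'tool_rot': array([-4.69026007e-01, -3.10623842e+00,  2.94978809e-03]), 'ft_force': array([0.14103779, 0.0920461 , 0.33446548]), 'torque': array([-0.01218542, -0.01190918, -0.07688252]), 'grip_force': 0.0, 'grip_width': 0.9990969809532684} 0.0187
{'fx': 540.5006535823583, 'fy': 540.5006535823583, 'cx': 320.35223623993, 'cy': 241.02527943113355, 'dist': array([-0.13297822,  0.        ,  0.        ,  0.        ,  0.        ]), 'xyz': array([ 0.40103288, -0.00706929,  1.02459857]), 'rotation': array([ 0.08843779, -0.11092101, -1.58877866])}
{'fx': 450.1963146717371, 'fy': 450.1963146717371, 'cx': 313.4441196510125, 'cy': 234.8772065450462, 'dist': array([-0.09983226,  0.        ,  0.        ,  0.        ,  0.        ]), 'xyz': array([1.13606553, 0.04333384, 0.47741994]), 'rotation': array([0.71842365, 0.79463304, 1.55127412])}
```

View pics/top0.png

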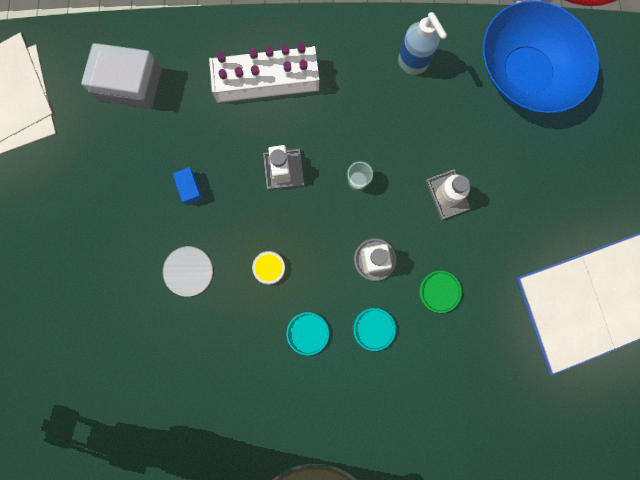

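View pics/scene0.png

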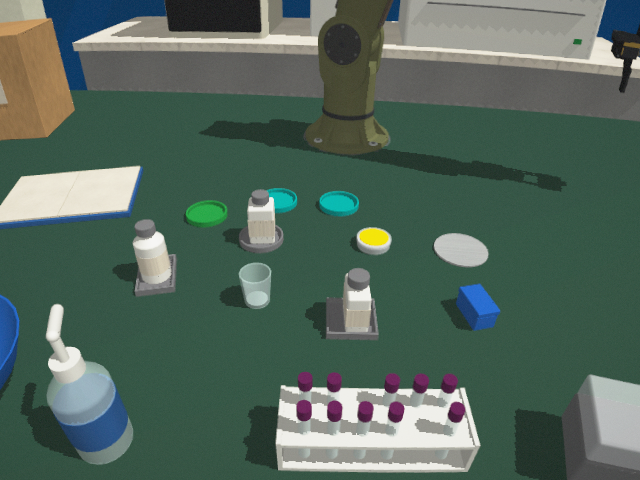

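The top view puts the square bottle (378,257) in the ring at (375,260), and the round bottle (455,188) in the oblong holder at (448,194). The oblong bottle (279,160) is in the square holder at (284,169), and the disc is at (188,271).

Look-alikes:
- **For the ring:** turquoise rings at (308,333) and (375,329) and a green one at (441,292). I choose the grey one at (375,260).
- **For the disc:** the yellow dish at (269,268). I choose the bare grey disc at (188,271).

Next I check these in a close crop.

```bash
cat > h.py <<'E'
import numpy as np, cv2
from scipy.spatial.transform import Rotation as R
from bench import ctrl
def cam(d, st=None):
    """camera position and rotation in world"""
    if "xyz" in d: return np.array(d["xyz"]), R.from_rotvec(d["rotation"]).as_matrix()
    T=np.array(d["tool_from_camera"]); Rt=R.from_rotvec(st["tool_rot"]).as_matrix()
    return st["position"]+Rt@T[:3,3], Rt@T[:3,:3]
def to_plane(d, px, z, st=None):
    K=np.array([[d["fx"],0,d["cx"]],[0,d["fy"],d["cy"]],[0,0,1]])
    u=cv2.undistortPoints(np.array(px,float).reshape(-1,1,2),K,np.array(d["dist"])).reshape(-1,2)
    c,Rc=cam(d,st)
    r=np.c_[u[:,0],-u[:,1],-np.ones(len(u))]@Rc.T
    return (c+r*((z-c[2])/r[:,2])[:,None])
E
python3 - <<'E'
from h import *
d=ctrl.get_image("top"); im=d["pixels"][:,:,::-1]
cr=[cv2.resize(im[y-32:y+32,x-32:x+32],(384,288) if 0 else (290,290),interpolation=cv2.INTER_CUBIC) for x,y in((375,260),(448,194),(284,169),(188,271))]
cv2.imwrite("pics/crop.png",np.vstack([np.hstack(cr[:2]),np.hstack(cr[2:])]))
hsv=cv2.cvtColor(im,cv2.COLOR_BGR2HSV)
m=((hsv[...,1]<70)&(hsv[...,2]>60)).astype(np.uint8)
for n,(x,y) in dict(ring=(375,260),obl=(448,194),sq=(284,169),disc=(188,271)).items():
    mm=np.zeros_like(m); mm[y-30:y+30,x-30:x+30]=m[y-30:y+30,x-30:x+30]
    c=max(cv2.findContours(mm,0,2)[0],key=cv2.contourArea); w=to_plane(d,c[:,0],0.012 if n!="disc" else .004)
    print(n,cv2.contourArea(c),cv2.minAreaRect((w[:,:2]*1000).astype(np.float32)),(w[:,:2].min(0)+w[:,:2].max(0))/2)
print("rough caps",to_plane(d,[(379,256)],.095),to_plane(d,[(460,184)],.103),to_plane(d,[(279,157)],.089))
print("others beaker/dish/box",to_plane(d,[(360,170),(269,268),(187,185)],.03))
E
```

```text
ring 1419.5 ((493.2739562988281, -124.86172485351562), (79.90052795410156, 82.20565795898438), 43.7069206237793) [ 0.49373024 -0.12538575]
obl 1520.0 ((619.1968994140625, -278.8203430175781), (86.47197723388672, 82.04630279541016), 19.092708587646484) [ 0.61602191 -0.27191838]
sq 1470.5 ((675.987548828125, 46.2611198425293), (87.71566772460938, 73.20403289794922), 5.804176330566406) [0.67454484 0.04529239]
disc 2029.5 ((478.522216796875, 229.92575073242188), (100.48727416992188, 95.29490661621094), 89.20018768310547) [0.47853404 0.22992927]
rough caps [[ 0.49105717 -0.12269614  0.095     ]] [[ 0.61494643 -0.27042951  0.103     ]] [[0.67264051 0.04893555 0.089     ]]
others beaker/dish/box [[ 0.66160562 -0.10060264  0.03      ]
 [ 0.4791749   0.07311329  0.03      ]
 [ 0.63924033  0.22744373  0.03      ]]
```

View pics/crop.png

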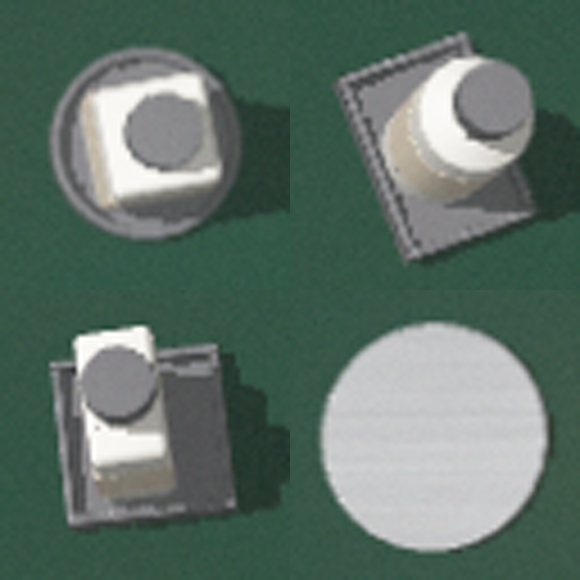

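The crop confirms the choice: grey ring with square bottle, oblong frame with round bottle, square frame with oblong bottle, bare disc. Crop corners I read off:
- **Oblong rim:** (338,82), (465,37), (538,212), (410,262)
- **Square rim:** (52,365), (215,347), (235,507), (70,525)
- **Caps:** (163,131), (494,98), (118,383)

```bash
python3 - <<'E'
from h import *
d=ctrl.get_image("top"); s=290/64
def P(pts,cell,z):
    o={'r':(343,228,0,0),'o':(416,162,290,0),'s':(252,137,0,290)}[cell]
    return to_plane(d,[((x-o[2])/s+o[0]-.4,(y-o[3])/s+o[1]-.4) for x,y in pts],z)[:,:2]
def edge(w): v=w[1]-w[0]; return np.degrees(np.arctan2(v[1],v[0]))%180, np.linalg.norm(v)
for n,pts,c in (("oblong",[(338,82),(465,37),(538,212),(410,262)],'o'),("square",[(52,365),(215,347),(235,507),(70,525)],'s')):
    w=P(pts,c,.012); print(n,w.mean(0),[edge(w[[i,(i+1)%4]]) for i in range(4)])
print("caps sq,round,obl",P([(163,131)],'r',.095),P([(494,98)],'o',.103),P([(118,383)],'s',.089))
print("sqb yaw",edge(P([(84,92),(205,73)],'r',.076)),edge(P([(205,73),(218,180)],'r',.076)))
print("obl yaw",edge(P([(77,338),(92,460)],'s',.070)),edge(P([(148,328),(166,460)],'s',.070)),edge(P([(77,338),(148,328)],'s',.07)))
st=ctrl.get_state(); print(R.from_rotvec(st["tool_rot"]).as_matrix().round(3))
w=ctrl.get_image("wrist"); print(w["tool_from_camera"],w["fx"])
E
```

```text
oblong [ 0.61614072 -0.2720246 ] [(np.float64(108.82168701141951), np.float64(0.059669013100567644)), (np.float64(19.495576595034123), np.float64(0.08164654476961858)), (np.float64(110.0363272699556), np.float64(0.06039685742173133)), (np.float64(18.991663008058165), np.float64(0.08292154800950578))]
square [0.67151218 0.04576201] [(np.float64(95.35941387324486), np.float64(0.07007257286543561)), (np.float64(6.024672320232696), np.float64(0.07071885662660354)), (np.float64(95.23465721455082), np.float64(0.07015123570960322)), (np.float64(5.962380982556508), np.float64(0.07056524903294813))]
caps sq,round,obl [[ 0.4901844  -0.12192159]] [[ 0.61633342 -0.27163829]] [[0.67246145 0.05136497]]
sqb yaw (np.float64(97.79232385254613), np.float64(0.048205273878454066)) (np.float64(4.860620698091253), np.float64(0.042244402311064626))
obl yaw (np.float64(6.445345378133339), np.float64(0.05112762553282819)) (np.float64(6.892777949081733), np.float64(0.05539988515742302)) (np.float64(97.13134226558644), np.float64(0.028926543559508366))
[[-0.955  0.295 -0.   ]
 [ 0.295  0.955 -0.001]
 [-0.    -0.001 -1.   ]]
[[ 1.17233959e-04  9.70584838e-01  2.40759337e-01  6.41333881e-02]
 [ 9.99999933e-01 -3.01537379e-05 -3.65373952e-04  1.97485121e-03]
 [-3.47366624e-04  2.40759364e-01 -9.70584776e-01 -1.93930572e-01]
 [ 0.00000000e+00  0.00000000e+00  0.00000000e+00  1.00000000e+00]] 346.8561470975434
```

>>> {"api": "jog_arm", "payload": {
  "moves": [-0.06,-0.03,0,0,0,-0.02,1,-0.19,-0.11,0,0,0,-0.08,1,-0.35,-0.2,0,0,0,-0.14,1,-0.51,-0.3,0,0,0,-0.2,1,-0.67,-0.39,0,0,0,-0.27,1,-0.82,-0.48,0,0,0,-0.33,1,-0.93,-0.54,0,0,0,-0.37,1,-0.98,-0.57,0,0,0,-0.39,1],
  "newtons": 15
}}

```text
time: 1.25
position: [0.4245, 0.3682, 0.1906]
tool_rot: [-0.165, 3.137, -0.001]
ft_force: [-0.5, 0.9, -0.1]
grip_width: 1.002
grip_force: 0.0
```

```bash
cat >> h.py <<'E'
def rel(x,y,z,yaw_y):
    """units to type for a world TCP target, tool down, closing line at yaw_y degrees"""
    st=ctrl.get_state(); Rt=R.from_rotvec(st["tool_rot"]).as_matrix(); a=np.radians(yaw_y)
    yy=np.array([np.cos(a),np.sin(a),0]); zz=np.array([0,0,-1.]); Rg=np.c_[np.cross(yy,zz),yy,zz]
    print("t",round(st["time"],2),"pos",st["position"].round(4),"shift",(Rt.T@(np.array([x,y,z])-st["position"])/.3).round(3),
      "turn",(R.from_matrix(Rt.T@Rg).as_rotvec()/np.radians(60)).round(3),"q7",st["joint_positions"][6].round(2))
E
python3 -c "
from h import *
rel(.491,-.123,.19,96)"
```

```text
t 1.25 pos [0.4245 0.3682 0.1906] shift [-0.048 -1.651  0.003] turn [-0.001  0.001  0.001] q7 0.92
```

>>> {"api": "jog_arm", "payload": {
  "moves": [0,-0.06,0,0,0,0,1,-0.01,-0.2,0,0,0,0,1,-0.01,-0.36,0,0,0,0,1,-0.02,-0.52,0,0,0,0,1,-0.02,-0.68,0,0,0,0,1,-0.03,-0.82,0,0,0,0,1,-0.03,-0.94,0,0,0,0,1,-0.03,-1,0,0,0,0,1]
}}

```text
time: 2.25
position: [0.4634, 0.072, 0.1906]
tool_rot: [-0.167, 3.137, 0.001]
ft_force: [0.1, 0.4, 0.8]
grip_width: 1.0
grip_force: 0.0
```

>>> {"api": "jog_arm", "payload": {
  "moves": [0,-0.05,0,0,0,0,1,-0.01,-0.15,0,0,0,0,1,-0.01,-0.27,0,0,0,0,1,-0.02,-0.39,0,0,0,0,1,-0.02,-0.51,0,0,0,0,1,-0.02,-0.6,0,0,0,0,1,-0.02,-0.65,0,0,0,0,1,-0.02,-0.65,0,0,0,0,1]
}}

```text
time: 3.25
position: [0.491, -0.1196, 0.1903]
tool_rot: [0.17, -3.137, -0.0]
ft_force: [0.8, 0.7, 0.4]
grip_width: 0.999
grip_force: 0.0
```

```bash
python3 -c "
from h import *
rel(.491,-.123,.041,96)
d=ctrl.get_image('wrist'); cv2.imwrite('pics/w1.png',d['pixels'][:,:,::-1])"
```

```text
t 3.25 pos [ 0.491  -0.1196  0.1903] shift [ 0.001 -0.011  0.498] turn [ 0.    -0.     0.003] q7 1.87
```

View pics/w1.png

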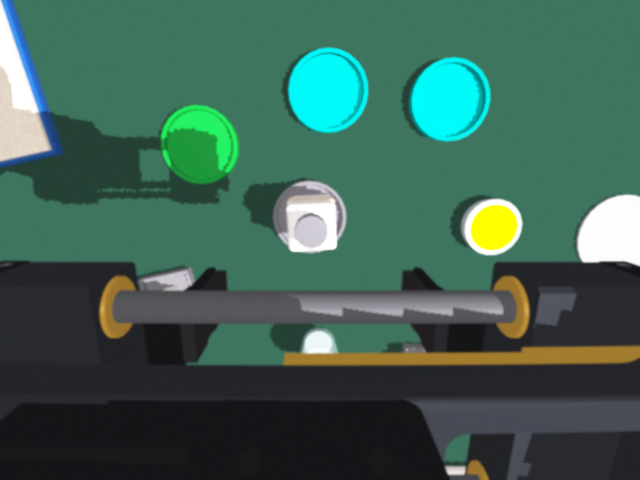

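The wrist view shows the square bottle in the grey ring, cap at (311,231), top face about (288–337, 200–250), its sides nearly square to the fingers. Casting rays to check.

```bash
python3 -c "
from h import *
st=ctrl.get_state()
d=ctrl.get_image('wrist')
w=to_plane(d,[(311,231),(290,249.5),(336,248.5),(289,205),(335,204)],.095,st); print(w[:1])
w=to_plane(d,[(290,251),(337,249),(289,206),(335,204)],.076,st)[:,:2]
for a,b in((1,0),(0,2),(1,3)):
  v=w[a]-w[b]; print(np.degrees(np.arctan2(v[1],v[0]))%180,np.linalg.norm(v))
"
```

```text
[[ 0.49212892 -0.1195007   0.095     ]]
98.78952072911105 0.04340778632361072
6.555135490238091 0.04181442593125218
9.638218503911652 0.041774547356551506
```

>>> {"api": "jog_arm", "payload": {
  "moves": [0,0,0.05,0,0,-0.02,1,0,0,0.15,0,0,-0.04,1,0,0,0.26,0,0,-0.04,1,0,0,0.36,0,0,-0.04,1,0,0,0.43,0,0,-0.04,1,0,0,0.475,0,0,-0.04,1,0,0,0.495,0,0,-0.04,1,0,0,0.495,0,0,-0.04,1]
}}

```text
time: 4.35
position: [0.491, -0.1195, 0.0419]
tool_rot: [0.237, -3.133, -0.0]
ft_force: [-0.4, 0.1, 0.9]
grip_width: 1.002
grip_force: 0.0
```

>>> {"api": "jog_arm", "payload": {
  "moves": [0,0,0,0,0,0,0.4,0,0,0,0,0,0,0.2,0,0,0,0,0,0,0,0,0,0,0,0,0,-0.2,0,0,0,0,0,0,-0.4,0,0,0,0,0,0,-0.6,0,0,0,0,0,0,-0.6,0,0,0,0,0,0,-0.6]
}}

```text
time: 5.35
position: [0.4911, -0.1199, 0.0421]
tool_rot: [-0.236, 3.132, -0.0]
ft_force: [-0.5, -1.3, 1.2]
grip_width: 0.498
grip_force: 15.0
```

>>> {"api": "jog_arm", "payload": {
  "moves": [0,0,-0.02,0,0,0,-0.6,0,0,-0.07,0,0,0,-0.6,0,0,-0.14,0,0,0,-0.6,0,0,-0.22,0,0,0,-0.6,0,0,-0.29,0,0,0,-0.6,0,0,-0.34,0,0,0,-0.6,0,0,-0.36,0,0,0,-0.6,0,0,-0.36,0,0,0,-0.6]
}}

```text
time: 6.35
position: [0.4909, -0.1196, 0.15]
tool_rot: [-0.236, 3.132, 0.0]
ft_force: [-0.3, -0.0, -2.1]
grip_width: 0.498
grip_force: 15.0
```

```bash
python3 -c "
from h import *
rel(.4785,.23,.15,98.6); print(ctrl.get_state()['grip_width'],ctrl.get_state()['ft_force'])"
```

```text
t 6.35 pos [ 0.4909 -0.1196  0.15  ] shift [-0.134  1.158  0.   ] turn [0. 0. 0.] q7 1.93
0.4984773162593674 [-0.34445164 -0.0159128  -2.09018712]
```

>>> {"api": "jog_arm", "payload": {
  "moves": [0,0.04,0,0,0,0,-0.6,-0.02,0.14,0,0,0,0,-0.6,-0.03,0.27,0,0,0,0,-0.6,-0.05,0.4,0,0,0,0,-0.6,-0.06,0.53,0,0,0,0,-0.6,-0.08,0.66,0,0,0,0,-0.6,-0.09,0.79,0,0,0,0,-0.6,-0.1,0.9,0,0,0,0,-0.6]
}}

```text
time: 7.35
position: [0.4787, 0.1542, 0.149]
tool_rot: [0.239, -3.131, 0.0]
ft_force: [0.6, -0.3, -1.6]
grip_width: 0.499
grip_force: 15.0
```

```bash
python3 -c "
from h import *
rel(.4785,.23,.042,98.6)"
```

```text
t 7.35 pos [0.4787 0.1542 0.149 ] shift [-0.038  0.25   0.357] turn [-0.    -0.002  0.002] q7 1.37
```

>>> {"api": "jog_arm", "payload": {
  "moves": [-0.01,0.08,0,0,0,0,-0.6,-0.02,0.17,0,0,0,0,-0.6,-0.04,0.23,0.03,0,0,0,-0.6,-0.04,0.255,0.1,0,0,0,-0.6,-0.04,0.255,0.18,0,0,0,-0.6,-0.04,0.255,0.25,0,0,0,-0.6,-0.04,0.255,0.3,0,0,0,-0.6,-0.04,0.255,0.32,0,0,0,-0.6]
}}

```text
time: 8.35
position: [0.4798, 0.2288, 0.0526]
tool_rot: [0.236, -3.131, 0.002]
ft_force: [0.2, -0.1, -2.5]
grip_width: 0.498
grip_force: 15.0
```

```bash
python3 -c "
from h import *
rel(.4785,.23,.0415,98.6)"
```

```text
t 8.35 pos [0.4798 0.2288 0.0526] shift [0.004 0.005 0.037] turn [-0.001 -0.002  0.   ] q7 1.27
```

>>> {"api": "jog_arm", "payload": {
  "moves": [0,0,0.01,0,0,0,-0.6,0,0,0.02,0,0,0,-0.6,0,0,0.026,0,0,0,-0.6,0,0,0.03,0,0,0,-0.6,0,0,0.033,0,0,0,-0.6,0,0,0.036,0,0,0,-0.6,0,0,0.037,0,0,0,-0.6,0,0,0.037,0,0,0,-0.6]
}}

```text
time: 9.35
position: [0.4806, 0.2293, 0.0429]
tool_rot: [-0.236, 3.133, 0.0]
ft_force: [0.0, -0.2, -0.7]
grip_width: 0.498
grip_force: 15.0
```

>>> {"api": "jog_arm", "payload": {
  "moves": [0,0,0,0,0,0,-0.1,0,0,0,0,0,0,0.2,0,0,0,0,0,0,0.6,0,0,0,0,0,0,1,0,0,0,0,0,0,1,0,0,-0.04,0,0,0,1,0,0,-0.12,0,0,0,1,0,0,-0.22,0,0,0,1]
}}

```text
time: 10.35
position: [0.4803, 0.2291, 0.11]
tool_rot: [0.236, -3.132, 0.0]
ft_force: [0.3, -0.4, -0.8]
grip_width: 0.997
grip_force: 0.0
```

```bash
python3 -c "
from h import *
rel(.616,-.2715,.19,98.6)"
```

```text
t 10.35 pos [0.4803 0.2291 0.11  ] shift [-0.197 -1.718 -0.266] turn [-0. -0.  0.] q7 1.26
```

>>> {"api": "jog_arm", "payload": {
  "moves": [0,0,-0.1,0,0,0,1,-0.01,-0.05,-0.2,0,0,0,1,-0.02,-0.16,-0.26,0,0,0,1,-0.03,-0.3,-0.27,0,0,0,1,-0.05,-0.46,-0.27,0,0,0,1,-0.07,-0.62,-0.27,0,0,0,1,-0.09,-0.78,-0.27,0,0,0,1,-0.1,-0.92,-0.27,0,0,0,1]
}}

```text
time: 11.35
position: [0.5521, -0.0411, 0.191]
tool_rot: [-0.235, 3.131, 0.0]
ft_force: [0.2, -0.0, 0.3]
grip_width: 1.002
grip_force: 0.0
```

>>> {"api": "jog_arm", "payload": {
  "moves": [-0.01,-0.12,0,0,0,0,1,-0.02,-0.26,0,0,0,0,1,-0.04,-0.4,0,0,0,0,1,-0.06,-0.54,0,0,0,0,1,-0.08,-0.66,0,0,0,0,1,-0.09,-0.75,0,0,0,0,1,-0.1,-0.79,0,0,0,0,1,-0.1,-0.8,0,0,0,0,1]
}}

```text
time: 12.35
position: [0.6174, -0.2719, 0.1901]
tool_rot: [-0.236, 3.133, 0.001]
ft_force: [-0.3, -0.3, -0.3]
grip_width: 1.0
grip_force: 0.0
```

```bash
python3 -c "
from h import *
rel(.616,-.2715,.041,98.6)
d=ctrl.get_image('wrist'); cv2.imwrite('pics/w2.png',d['pixels'][:,:,::-1])"
```

```text
t 12.35 pos [ 0.6174 -0.2719  0.1901] shift [0.004 0.002 0.497] turn [0. 0. 0.] q7 2.27
```

View pics/w2.png

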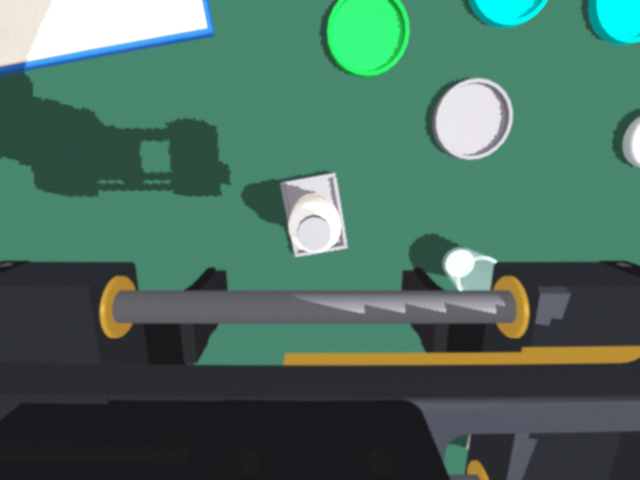

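Wrist view: round bottle cap at (314,233). The oblong frame corners are (282,183), (335,174), (347,246) and (296,255), and the now empty grey ring is centred at (473,119). I cast these.

```bash
python3 -c "
from h import *
st=ctrl.get_state()
d=ctrl.get_image('wrist')
print(to_plane(d,[(314,233)],.103,st),to_plane(d,[(473,119)],.012,st))
w=to_plane(d,[(282,183),(335,174),(347,246),(296,255)],.012,st)[:,:2]; print(w.mean(0))
for i in range(4):
  v=w[i]-w[i-1]; print(np.degrees(np.arctan2(v[1],v[0]))%180,np.linalg.norm(v))
"
```

```text
[[ 0.61808391 -0.27008848  0.103     ]] [[ 0.49573296 -0.12383451  0.012     ]]
[ 0.61912767 -0.26865483]
18.53200149047842 0.08093372394861309
108.16270300782325 0.05697756414369632
19.054669348206023 0.0800693878019851
109.02884762344755 0.05770895519785805
```

>>> {"api": "jog_arm", "payload": {
  "moves": [0,0,0.05,0,0,0,1,0,0,0.15,0,0,0,1,0,0,0.26,0,0,0,1,0,0,0.36,0,0,0,1,0,0,0.43,0,0,0,1,0,0,0.475,0,0,0,1,0,0,0.495,0,0,0,1,0,0,0.495,0,0,0,1]
}}

```text
time: 13.45
position: [0.6175, -0.2721, 0.0416]
tool_rot: [-0.236, 3.132, -0.0]
ft_force: [-0.1, 1.0, -0.0]
grip_width: 0.999
grip_force: 0.0
```

>>> {"api": "jog_arm", "payload": {
  "moves": [0,0,0,0,0,0,0.4,0,0,0,0,0,0,0.2,0,0,0,0,0,0,0,0,0,0,0,0,0,-0.2,0,0,0,0,0,0,-0.4,0,0,0,0,0,0,-0.6,0,0,0,0,0,0,-0.6,0,0,0,0,0,0,-0.6]
}}

```text
time: 14.45
position: [0.6171, -0.2719, 0.0412]
tool_rot: [0.236, -3.132, -0.0]
ft_force: [0.1, 0.1, -0.6]
grip_width: 0.513
grip_force: 13.3
```

>>> {"api": "jog_arm", "payload": {
  "moves": [0,0,-0.02,0,0,0,-0.6,0,0,-0.08,0,0,0,-0.6,0,0,-0.17,0,0,0,-0.6,0,0,-0.26,0,0,0,-0.6,0,0,-0.34,0,0,0,-0.6,0,0,-0.39,0,0,0,-0.6,0,0,-0.4,0,0,0,-0.6,0,0,-0.4,0,0,0,-0.6]
}}

```text
time: 15.45
position: [0.6169, -0.2717, 0.1609]
tool_rot: [0.236, -3.132, -0.001]
ft_force: [0.3, -0.2, -2.7]
grip_width: 0.514
grip_force: 13.1
```

```bash
python3 -c "
from h import *
rel(.4945,-.1245,.16,98.6)"
```

```text
t 15.45 pos [ 0.6169 -0.2717  0.1609] shift [0.33  0.546 0.003] turn [ 0.001 -0.001  0.   ] q7 2.28
```

Grip width 0.513 (44.6 mm) is less than the 48 mm expected for the round bottle, so I look before carrying on.

```bash
python3 -c "
from h import *
a=ctrl.get_image('scene')['pixels'][100:330,80:320,::-1]
b=ctrl.get_image('wrist')['pixels'][100:330,200:440,::-1]
cv2.imwrite('pics/s2.png',cv2.resize(np.hstack([a,b]),(800,383),interpolation=cv2.INTER_CUBIC))"
```

```text
(no output)
```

View pics/s2.png

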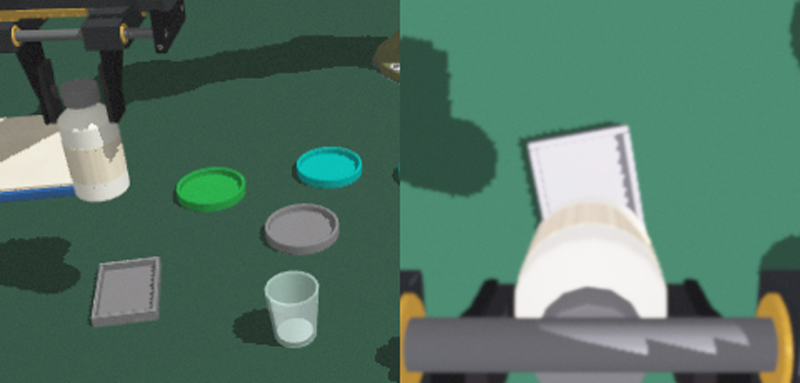

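```bash
python3 -c "
from h import *
st=ctrl.get_state(); d=ctrl.get_image('wrist'); z=st['position'][2]+.062
s=800/480
print(d['cx'],d['cy'])
Rt=R.from_rotvec(st['tool_rot']).as_matrix()
for n,px,zz in(('cap edge',(200+592/s,100+287/s),z),('shoulder L',(200+515/s,100+300/s),z-.029),('shoulder R',(200+667/s,100+300/s),z-.029),('body front bottom? top',(200+590/s,100+200/s),z-.099),('body front at shoulder',(200+590/s,100+240/s),z-.029)):
  w=to_plane(d,[px],zz,st)[0]; print(n,((w-st['position'])@Rt*1000).round(1))
"
```

```text
314.0141130327712 239.3409810374241
cap edge [ 16.9  99.3 -61.9]
shoulder L [  2.6  98.1 -32.9]
shoulder R [  2.4 144.7 -32.9]
body front bottom? top [ 19.7 165.6  37.2]
body front at shoulder [ 21.1 117.8 -32.8]
```

The bottle sits within about 3 mm of the pad centre and upright, so the reading is only pad give. Carrying on to the ring.

>>> {"api": "jog_arm", "payload": {
  "moves": [0.01,0.02,0,0,0,0,-0.6,0.05,0.08,0,0,0,0,-0.6,0.11,0.18,0,0,0,0,-0.6,0.17,0.29,0,0,0,0,-0.6,0.24,0.4,0,0,0,0,-0.6,0.29,0.49,0,0,0,0,-0.6,0.32,0.535,0,0,0,0,-0.6,0.33,0.545,0,0,0,0,-0.6]
}}

```text
time: 16.6
position: [0.4946, -0.1247, 0.1615]
tool_rot: [-0.238, 3.132, 0.0]
ft_force: [-0.0, -0.2, -1.7]
grip_width: 0.515
grip_force: 13.1
```

>>> {"api": "jog_arm", "payload": {
  "moves": [0,0,0.02,0,0,0,-0.6,0,0,0.08,0,0,0,-0.6,0,0,0.15,0,0,0,-0.6,0,0,0.22,0,0,0,-0.6,0,0,0.28,0,0,0,-0.6,0,0,0.33,0,0,0,-0.6,0,0,0.36,0,0,0,-0.6,0,0,0.37,0,0,0,-0.6]
}}

```text
time: 17.6
position: [0.4947, -0.1252, 0.0499]
tool_rot: [0.236, -3.132, 0.0]
ft_force: [-0.3, 0.0, -1.6]
grip_width: 0.51
grip_force: 13.1
```

```bash
python3 -c "
from h import *
rel(.4945,-.1245,.0405,98.6)"
```

```text
t 17.6 pos [ 0.4947 -0.1252  0.0499] shift [0.    0.002 0.031] turn [-0. -0.  0.] q7 2.01
```

>>> {"api": "jog_arm", "payload": {
  "moves": [0,0,0.01,0,0,0,-0.6,0,0,0.018,0,0,0,-0.6,0,0,0.022,0,0,0,-0.6,0,0,0.025,0,0,0,-0.6,0,0,0.028,0,0,0,-0.6,0,0,0.03,0,0,0,-0.6,0,0,0.031,0,0,0,-0.6,0,0,0.031,0,0,0,-0.6]
}}

```text
time: 18.6
position: [0.4952, -0.1251, 0.0413]
tool_rot: [-0.236, 3.132, -0.0]
ft_force: [1.5, 1.4, -0.5]
grip_width: 0.513
grip_force: 13.4
```

>>> {"api": "jog_arm", "payload": {
  "moves": [0,0,0,0,0,0,-0.1,0,0,0,0,0,0,0.2,0,0,0,0,0,0,0.6,0,0,0,0,0,0,1,0,0,0,0,0,0,1,0,0,-0.06,0,0,0,1,0,0,-0.17,0,0,0,1,0,0,-0.3,0,0,0,1]
}}

```text
time: 19.6
position: [0.4946, -0.1253, 0.1328]
tool_rot: [0.236, -3.133, 0.0]
ft_force: [0.6, 0.0, 0.4]
grip_width: 0.994
grip_force: 0.0
```

```bash
python3 -c "
from h import *
rel(.672,.0495,.19,96.5)"
```

```text
t 19.6 pos [ 0.4946 -0.1253  0.1328] shift [-0.672  0.488 -0.191] turn [-0.    -0.     0.035] q7 1.95
```

>>> {"api": "jog_arm", "payload": {
  "moves": [0,0,-0.08,0,0,0,1,-0.04,0.03,-0.16,0,0,0,1,-0.13,0.1,-0.19,0,0,0.01,1,-0.25,0.18,-0.19,0,0,0.02,1,-0.38,0.28,-0.19,0,0,0.03,1,-0.52,0.38,-0.19,0,0,0.035,1,-0.62,0.45,-0.19,0,0,0.035,1,-0.67,0.485,-0.19,0,0,0.035,1]
}}

```text
time: 20.6
position: [0.6729, 0.0516, 0.1888]
tool_rot: [-0.183, 3.136, 0.0]
ft_force: [-0.4, 0.3, 0.0]
grip_width: 1.001
grip_force: 0.0
```

```bash
python3 -c "
from h import *
rel(.672,.0495,.041,96.5)
d=ctrl.get_image('wrist'); cv2.imwrite('pics/w3.png',d['pixels'][:,:,::-1])"
```

```text
t 20.6 pos [0.6729 0.0516 0.1888] shift [ 0.004 -0.007  0.493] turn [0.    0.001 0.003] q7 1.7
```

View pics/w3.png

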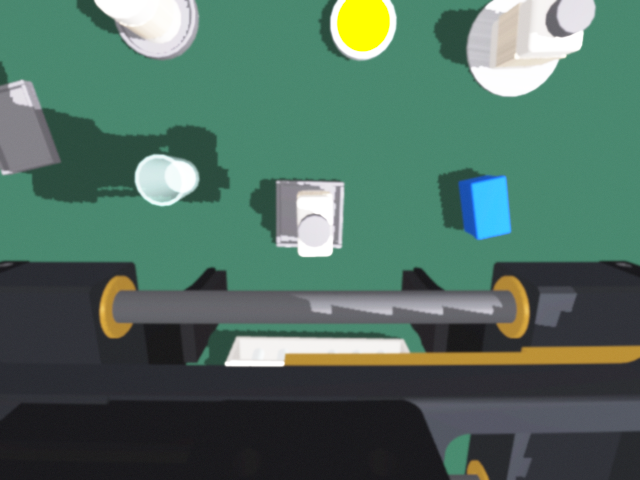

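The wrist view shows the oblong bottle, cap at (314,231), standing in the square frame with its sides parallel to the fingers. The frame corners are (277,183), (343,182), (343,246) and (279,247). The square bottle stands on the disc and the round one in the ring.

```bash
python3 -c "
from h import *
st=ctrl.get_state(); d=ctrl.get_image('wrist')
print(to_plane(d,[(314.5,231)],.089,st))
w=to_plane(d,[(277,183),(343,182),(343,246),(279,247)],.012,st)[:,:2]; print(w.mean(0))
for i in range(4):
  v=w[i]-w[i-1]; print(np.degrees(np.arctan2(v[1],v[0]))%180,np.linalg.norm(v))
"
```

```text
[[0.67571899 0.05539199 0.089     ]]
[0.67599782 0.05127707]
7.123987799966187 0.07020017391044556
97.63152426730299 0.06983905537723432
7.928943000585184 0.07012697118592193
97.68927987131482 0.07082495217022758
```

>>> {"api": "jog_arm", "payload": {
  "moves": [0,0,0.05,0,0,0,1,0,0,0.15,0,0,0,1,0,0,0.26,0,0,0,1,0,0,0.36,0,0,0,1,0,0,0.43,0,0,0,1,0,0,0.475,0,0,0,1,0,0,0.495,0,0,0,1,0,0,0.495,0,0,0,1]
}}

```text
time: 21.7
position: [0.672, 0.0488, 0.0399]
tool_rot: [-0.179, 3.136, 0.0]
ft_force: [0.3, -0.2, 0.2]
grip_width: 0.998
grip_force: 0.0
```

>>> {"api": "jog_arm", "payload": {
  "moves": [0,0,0,0,0,0,0.4,0,0,0,0,0,0,0.1,0,0,0,0,0,0,-0.2,0,0,0,0,0,0,-0.4,0,0,0,0,0,0,-0.6,0,0,0,0,0,0,-0.8,0,0,0,0,0,0,-0.8,0,0,0,0,0,0,-0.8]
}}

```text
time: 22.7
position: [0.6717, 0.049, 0.0396]
tool_rot: [-0.179, 3.136, 0.0]
ft_force: [-0.6, -0.2, 0.5]
grip_width: 0.339
grip_force: 15.0
```

>>> {"api": "jog_arm", "payload": {
  "moves": [0,0,-0.02,0,0,0,-0.8,0,0,-0.08,0,0,0,-0.8,0,0,-0.17,0,0,0,-0.8,0,0,-0.26,0,0,0,-0.8,0,0,-0.34,0,0,0,-0.8,0,0,-0.39,0,0,0,-0.8,0,0,-0.4,0,0,0,-0.8,0,0,-0.4,0,0,0,-0.8]
}}

```text
time: 23.7
position: [0.6714, 0.0489, 0.1591]
tool_rot: [0.179, -3.136, -0.0]
ft_force: [0.1, 0.2, -0.9]
grip_width: 0.337
grip_force: 15.0
```

```bash
python3 -c "
from h import *
rel(.6175,-.2705,.16,109.1)
d=ctrl.get_image('wrist'); cv2.imwrite('pics/w4.png',d['pixels'][:,:,::-1])"
```

```text
t 23.7 pos [0.6714 0.0489 0.1591] shift [ 0.299 -1.037 -0.003] turn [ 0.    -0.001 -0.21 ] q7 1.71
```

View pics/w4.png

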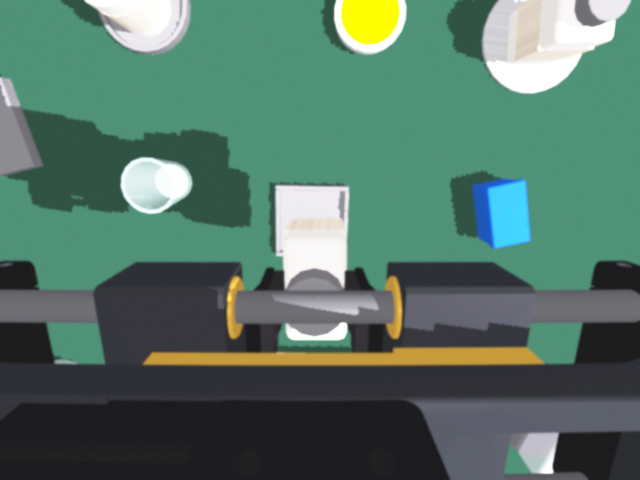

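The oblong bottle is held square between the pads, with its top at about (285–347, 230–338). I carry it to the oblong frame.

>>> {"api": "jog_arm", "payload": {
  "moves": [0.01,-0.04,0,0,0,-0.01,-0.8,0.03,-0.12,0,0,0,-0.03,-0.8,0.07,-0.24,0,0,0,-0.06,-0.8,0.11,-0.38,0,0,0,-0.1,-0.8,0.15,-0.52,0,0,0,-0.14,-0.8,0.19,-0.66,0,0,0,-0.17,-0.8,0.23,-0.79,0,0,0,-0.2,-0.8,0.26,-0.9,0,0,0,-0.21,-0.8]
}}

```text
time: 24.75
position: [0.6232, -0.2315, 0.159]
tool_rot: [0.519, -3.097, 0.001]
ft_force: [0.7, -0.8, -1.5]
grip_width: 0.334
grip_force: 15.0
```

```bash
python3 -c "
from h import *
rel(.6175,-.2705,.16,109.1)"
```

```text
t 24.75 pos [ 0.6232 -0.2315  0.159 ] shift [ 0.06  -0.117 -0.003] turn [-0.    -0.001 -0.001] q7 2.37
```

>>> {"api": "jog_arm", "payload": {
  "moves": [0.03,-0.06,0,0,0,0,-0.8,0.05,-0.1,0,0,0,0,-0.8,0.06,-0.12,0,0,0,0,-0.8,0.06,-0.12,0,0,0,0,-0.8,0.06,-0.12,0.05,0,0,0,-0.8,0.06,-0.12,0.12,0,0,0,-0.8,0.06,-0.12,0.18,0,0,0,-0.8,0.06,-0.12,0.2,0,0,0,-0.8]
}}

```text
time: 25.75
position: [0.6184, -0.2672, 0.0969]
tool_rot: [0.522, -3.095, -0.003]
ft_force: [-0.8, -0.1, -0.4]
grip_width: 0.339
grip_force: 15.0
```

```bash
python3 -c "
from h import *
rel(.6175,-.2705,.0385,109.1)"
```

```text
t 25.75 pos [ 0.6184 -0.2672  0.0969] shift [ 0.006 -0.01   0.195] turn [ 0.002 -0.003  0.001] q7 2.45
```

>>> {"api": "jog_arm", "payload": {
  "moves": [0.005,-0.008,0,0,0,0,-0.8,0.005,-0.008,0.03,0,0,0,-0.8,0.005,-0.008,0.07,0,0,0,-0.8,0.005,-0.008,0.11,0,0,0,-0.8,0.005,-0.008,0.14,0,0,0,-0.8,0.005,-0.008,0.16,0,0,0,-0.8,0.005,-0.008,0.165,0,0,0,-0.8,0.005,-0.008,0.165,0,0,0,-0.8]
}}

```text
time: 26.75
position: [0.6192, -0.271, 0.0502]
tool_rot: [-0.522, 3.098, -0.0]
ft_force: [-0.8, 0.2, -0.2]
grip_width: 0.338
grip_force: 15.0
```

```bash
python3 -c "
from h import *
rel(.6175,-.2705,.0385,109.1)
d=ctrl.get_image('wrist'); b=d['pixels'][130:370,180:460,::-1]
a=ctrl.get_image('scene')['pixels'][190:310,90:230,::-1]
cv2.imwrite('pics/w5.png',cv2.resize(np.hstack([cv2.resize(a,(280,240)),b]),(800,343),interpolation=cv2.INTER_CUBIC))"
```

```text
t 26.75 pos [ 0.6192 -0.271   0.0502] shift [0.005 0.003 0.039] turn [-0.  0.  0.] q7 2.47
```

View pics/w5.png

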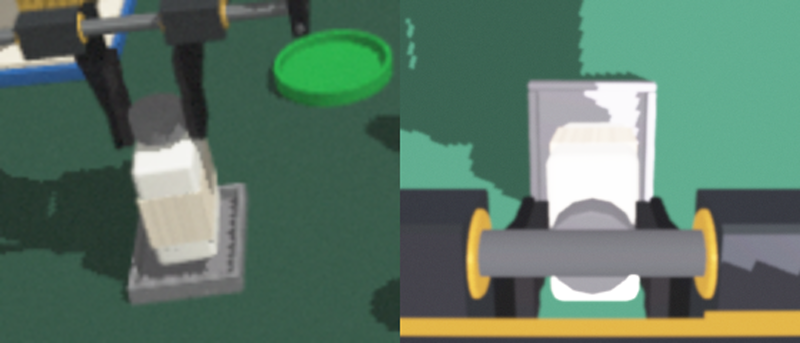

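```bash
python3 -c "
from h import *
st=ctrl.get_state(); d=ctrl.get_image('wrist'); s=800/560; Rt=R.from_rotvec(st['tool_rot']).as_matrix()
f=lambda x,y,z:((to_plane(d,[(180+(x-400)/s,130+y/s)],z,st)[0]-st['position'])@Rt*1000).round(1)
print('frame outer L,R top',f(529,82,.012),f(656,82,.012),'bottle bottom edge',f(555,126,.0145),f(637,124,.0145),'inner',f(592,92,.012))
"
```

```text
frame outer L,R top [ 41.2 -28.2  38.5] [41.2 31.  38.5] bottle bottom edge [ 20.8 -16.2  36. ] [21.7 22.4 36. ] inner [36.5  1.2 38.5]
```

>>> {"api": "jog_arm", "payload": {
  "moves": [0.006,0,0,0,0,0,-0.8,0.012,0,0.01,0,0,0,-0.8,0.012,0,0.02,0,0,0,-0.8,0.012,0,0.026,0,0,0,-0.8,0.012,0,0.03,0,0,0,-0.8,0.012,0,0.034,0,0,0,-0.8,0.012,0,0.036,0,0,0,-0.8,0.012,0,0.036,0,0,0,-0.8]
}}

```text
time: 27.9
position: [0.6158, -0.2721, 0.0395]
tool_rot: [-0.522, 3.098, 0.0]
ft_force: [-0.3, 0.2, 0.8]
grip_width: 0.342
grip_force: 15.0
```

>>> {"api": "jog_arm", "payload": {
  "moves": [0,0,0,0,0,0,-0.2,0,0,0,0,0,0,0.2,0,0,0,0,0,0,0.6,0,0,0,0,0,0,1,0,0,0,0,0,0,1,0,0,-0.06,0,0,0,1,0,0,-0.17,0,0,0,1,0,0,-0.3,0,0,0,1]
}}

```text
time: 28.9
position: [0.6155, -0.2721, 0.131]
tool_rot: [0.522, -3.098, 0.0]
ft_force: [1.2, 0.3, -0.2]
grip_width: 0.985
grip_force: 0.0
```

```bash
python3 -c "
from h import *
rel(.480,.2292,.19,98.6)"
```

```text
t 28.9 pos [ 0.6155 -0.2721  0.131 ] shift [-0.12   1.727 -0.197] turn [-0.    -0.     0.175] q7 2.45
```

>>> {"api": "jog_arm", "payload": {
  "moves": [0,0,-0.08,0,0,0,1,0,0.05,-0.16,0,0,0.01,1,-0.01,0.16,-0.2,0,0,0.04,1,-0.02,0.3,-0.2,0,0,0.08,1,-0.03,0.46,-0.2,0,0,0.12,1,-0.04,0.62,-0.2,0,0,0.15,1,-0.05,0.78,-0.2,0,0,0.17,1,-0.06,0.92,-0.2,0,0,0.175,1]
}}

```text
time: 29.9
position: [0.5421, -0.0038, 0.1909]
tool_rot: [-0.236, 3.13, 0.001]
ft_force: [0.5, 0.5, 0.3]
grip_width: 1.001
grip_force: 0.0
```

```bash
python3 -c "
from h import *
rel(.480,.2292,.19,98.6)"
```

```text
t 29.9 pos [ 0.5421 -0.0038  0.1909] shift [0.088 0.799 0.003] turn [0.001 0.002 0.001] q7 1.72
```

>>> {"api": "jog_arm", "payload": {
  "moves": [0.01,0.12,0,0,0,0,1,0.03,0.26,0,0,0,0,1,0.045,0.4,0,0,0,0,1,0.06,0.54,0,0,0,0,1,0.07,0.66,0,0,0,0,1,0.08,0.75,0,0,0,0,1,0.09,0.8,0,0,0,0,1,0.09,0.8,0,0,0,0,1]
}}

```text
time: 30.9
position: [0.4795, 0.2283, 0.1899]
tool_rot: [-0.238, 3.132, 0.0]
ft_force: [0.5, 0.0, -0.4]
grip_width: 1.003
grip_force: 0.0
```

```bash
python3 -c "
from h import *
rel(.480,.2292,.041,98.6)
d=ctrl.get_image('wrist'); cv2.imwrite('pics/w6.png',d['pixels'][:,:,::-1])"
```

```text
t 30.9 pos [0.4795 0.2283 0.1899] shift [-0.002  0.003  0.496] turn [0.    0.001 0.002] q7 1.24
```

View pics/w6.png

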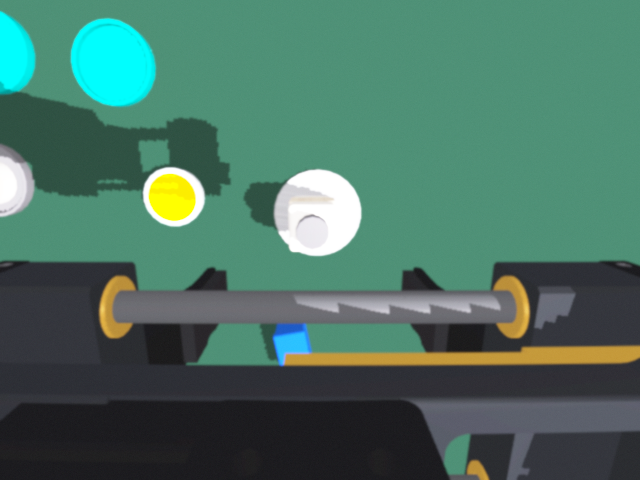

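The square bottle stands centred on the disc, cap at (312,231), square to the fingers. Picking it up.

>>> {"api": "jog_arm", "payload": {
  "moves": [0,0,0.05,0,0,0,1,0,0,0.15,0,0,0,1,0,0,0.26,0,0,0,1,0,0,0.36,0,0,0,1,0,0,0.43,0,0,0,1,0,0,0.475,0,0,0,1,0,0,0.49,0,0,0,1,0,0,0.49,0,0,0,1]
}}

```text
time: 31.95
position: [0.4799, 0.2276, 0.0424]
tool_rot: [-0.235, 3.132, 0.0]
ft_force: [0.4, -0.9, 0.0]
grip_width: 1.003
grip_force: 0.0
```

>>> {"api": "jog_arm", "payload": {
  "moves": [0,0,0,0,0,0,0.4,0,0,0,0,0,0,0.2,0,0,0,0,0,0,0,0,0,0,0,0,0,-0.2,0,0,0,0,0,0,-0.4,0,0,0,0,0,0,-0.6,0,0,0,0,0,0,-0.6,0,0,0,0,0,0,-0.6]
}}

```text
time: 32.95
position: [0.4796, 0.2277, 0.0423]
tool_rot: [-0.236, 3.133, -0.0]
ft_force: [-0.6, -1.2, 0.9]
grip_width: 0.5
grip_force: 15.0
```

>>> {"api": "jog_arm", "payload": {
  "moves": [0,0,-0.02,0,0,0,-0.6,0,0,-0.08,0,0,0,-0.6,0,0,-0.17,0,0,0,-0.6,0,0,-0.26,0,0,0,-0.6,0,0,-0.34,0,0,0,-0.6,0,0,-0.39,0,0,0,-0.6,0,0,-0.4,0,0,0,-0.6,0,0,-0.4,0,0,0,-0.6]
}}

```text
time: 33.95
position: [0.4792, 0.2277, 0.1618]
tool_rot: [0.236, -3.132, 0.0]
ft_force: [-0.6, -0.5, -2.3]
grip_width: 0.496
grip_force: 15.0
```

```bash
python3 -c "
from h import *
rel(.6735,.048,.16,96.5)"
```

```text
t 33.95 pos [0.4792 0.2277 0.1618] shift [-0.55  -0.689  0.006] turn [-0.    -0.001  0.035] q7 1.25
```

>>> {"api": "jog_arm", "payload": {
  "moves": [-0.03,-0.035,0,0,0,0,-0.6,-0.09,-0.11,0,0,0,0.01,-0.6,-0.18,-0.22,0,0,0,0.02,-0.6,-0.28,-0.35,0,0,0,0.03,-0.6,-0.38,-0.48,0,0,0,0.035,-0.6,-0.47,-0.59,0,0,0,0.035,-0.6,-0.53,-0.665,0,0,0,0.035,-0.6,-0.55,-0.69,0,0,0,0.035,-0.6]
}}

```text
time: 34.95
position: [0.6744, 0.0442, 0.1608]
tool_rot: [0.173, -3.135, 0.004]
ft_force: [-0.0, 0.3, -1.1]
grip_width: 0.495
grip_force: 15.0
```

>>> {"api": "jog_arm", "payload": {
  "moves": [0,0,0.02,0,0,0,-0.6,0,0,0.08,0,0,0,-0.6,0,0,0.15,0,0,0,-0.6,0,0,0.22,0,0,0,-0.6,0,0,0.28,0,0,0,-0.6,0,0,0.33,0,0,0,-0.6,0,0,0.35,0,0,0,-0.6,0,0,0.35,0,0,0,-0.6]
}}

```text
time: 35.95
position: [0.6737, 0.0478, 0.057]
tool_rot: [0.179, -3.136, 0.0]
ft_force: [0.4, -0.3, -1.6]
grip_width: 0.496
grip_force: 15.0
```

```bash
python3 -c "
from h import *
rel(.6735,.048,.041,96.5)
d=ctrl.get_image('wrist'); b=d['pixels'][130:370,180:460,::-1]
a=ctrl.get_image('scene')['pixels'][240:360,290:430,::-1]
cv2.imwrite('pics/w7.png',cv2.resize(np.hstack([cv2.resize(a,(280,240)),b]),(800,343),interpolation=cv2.INTER_CUBIC))"
```

```text
t 35.95 pos [0.6737 0.0478 0.057 ] shift [0.001 0.001 0.053] turn [-0. -0.  0.] q7 1.71
```

View pics/w7.png

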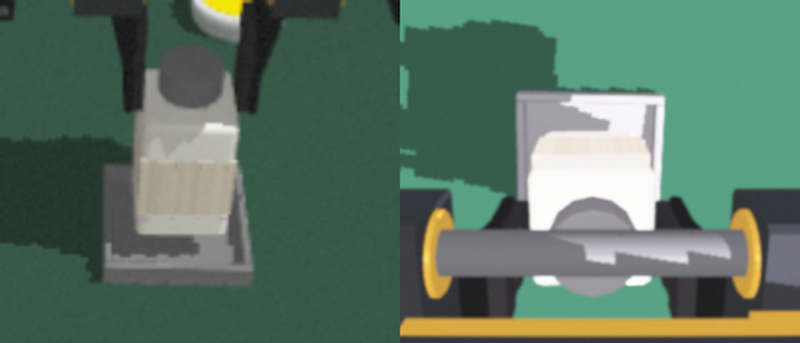

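```bash
python3 -c "
from h import *
st=ctrl.get_state(); d=ctrl.get_image('wrist'); s=800/560; Rt=R.from_rotvec(st['tool_rot']).as_matrix()
T=lambda w:((w-st['position'])@Rt*1000).round(1)
f=lambda x,y,z:T(to_plane(d,[(180+(x-400)/s,130+y/s)],z,st)[0])
print('frame outer',f(517,95,.012),f(664,95,.012),'bottom edge',f(537,134,.019),f(646,134,.019))
d2=ctrl.get_image('scene'); q=400/140
g=lambda x,y,z:T(to_plane(d2,[(290+x/q,240+y/q)],z)[0])
print('scene frame outer near',g(103,270,.012),g(251,268,.012),'bottle near bottom',g(136,232,.019),g(229,232,.019))
"
```

```text
frame outer [ 34.4 -34.7  46. ] [34.4 36.5 46. ] bottom edge [ 16.6 -24.7  39.1] [16.6 27.5 39.1]
scene frame outer near [-35.7 -37.5  46.1] [-33.8  33.9  46.1] bottle near bottom [-17.2 -21.3  39.1] [-16.8  24.2  39.1]
```

The frame centre and bottle centre agree within 3 mm, with 10 mm of clearance. Lowering.

>>> {"api": "jog_arm", "payload": {
  "moves": [0,0,0.01,0,0,0,-0.6,0,0,0.025,0,0,0,-0.6,0,0,0.036,0,0,0,-0.6,0,0,0.042,0,0,0,-0.6,0,0,0.046,0,0,0,-0.6,0,0,0.049,0,0,0,-0.6,0,0,0.05,0,0,0,-0.6,0,0,0.05,0,0,0,-0.6]
}}

```text
time: 37.15
position: [0.6739, 0.0479, 0.0424]
tool_rot: [-0.179, 3.136, 0.0]
ft_force: [0.8, -0.7, -1.5]
grip_width: 0.498
grip_force: 15.0
```

>>> {"api": "jog_arm", "payload": {
  "moves": [0,0,0.001,0,0,0,-0.6,0,0,0.002,0,0,0,-0.6,0,0,0.003,0,0,0,-0.6,0,0,0.004,0,0,0,-0.6,0,0,0.004,0,0,0,-0.6,0,0,0.004,0,0,0,-0.6,0,0,0.004,0,0,0,-0.6,0,0,0.004,0,0,0,-0.6]
}}

```text
time: 38.15
position: [0.6743, 0.0477, 0.0423]
tool_rot: [-0.178, 3.135, 0.0]
ft_force: [-1.9, -0.5, 5.4]
grip_width: 0.497
grip_force: 15.0
```

>>> {"api": "jog_arm", "payload": {
  "moves": [0,0,0,0,0,0,-0.1,0,0,0,0,0,0,0.2,0,0,0,0,0,0,0.6,0,0,0,0,0,0,1,0,0,0,0,0,0,1,0,0,-0.06,0,0,0,1,0,0,-0.17,0,0,0,1,0,0,-0.3,0,0,0,1]
}}

```text
time: 39.15
position: [0.6736, 0.0479, 0.1328]
tool_rot: [-0.179, 3.136, -0.0]
ft_force: [0.7, 0.3, 0.9]
grip_width: 0.995
grip_force: 0.0
```

>>> {"api": "jog_arm", "payload": {
  "moves": [0,0,-0.08,0,0,0,1,0,0.02,-0.16,0,0,0,1,0.06,0.08,-0.2,0,0,0,1,0.15,0.18,-0.2,0,0,0,1,0.26,0.3,-0.2,0,0,0,1,0.36,0.42,-0.2,0,0,0,1,0.43,0.5,-0.2,0,0,0,1,0.45,0.52,-0.2,0,0,0,1]
}}

```text
time: 40.15
position: [0.521, 0.1896, 0.1926]
tool_rot: [-0.184, 3.135, 0.003]
ft_force: [0.5, 0.2, 0.5]
grip_width: 1.004
grip_force: 0.0
```

```bash
python3 -c "
from h import *
a=ctrl.get_image('top')['pixels'][120:320,150:490,::-1]
b=ctrl.get_image('scene')['pixels'][170:350,110:520,::-1]
cv2.imwrite('pics/end.png',np.vstack([cv2.resize(a,(580,300),interpolation=cv2.INTER_CUBIC),cv2.resize(b,(580,280),interpolation=cv2.INTER_CUBIC)]))"
```

```text
(no output)
```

View pics/end.png

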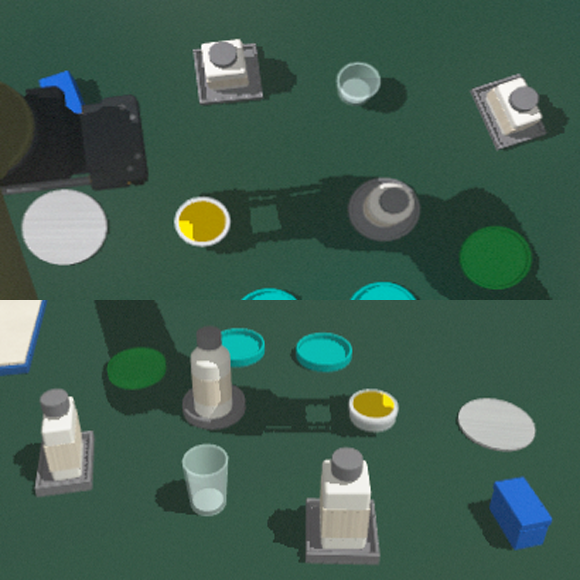

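The final view shows the oblong bottle in the oblong frame, the round bottle in the ring and the square bottle in the square frame, all upright. The release heights match the grasp heights to within 1 mm, so each sits on its floor. The beaker, dish and slide box are where they were, and the gripper is clear.

```bash
python3 -c "
from bench import ctrl
print(ctrl.close_job())"
```

```text
the job is handed in; nothing more can be done
None
```

The job is handed in at about 40 s of the 112 s allowed: the last camera views show each bottle upright in its own holder, with the beaker, petri dish and slide box where they were.

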